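# Zero the height gauge on its master ball, then unlatch and hold up the gauge arm

### The arm

A 6-joint arm with a two-finger parallel gripper is mounted at the origin on the work surface. World frame = base frame: x ahead of the robot, y to its left, z up, the work surface at z = 0. Lengths are in m, angles in degrees, forces in N, time in s.
With the tool pointing down it reaches from about 0.3 to 0.75 m from the base axis. Payload 8.5 kg.
Tool frame: the origin (TCP) lies between the finger pads; the fingertips stand 22 mm ahead of it and the grasp point (between the pads) lies 3 mm ahead of it (env.nose_length is the distance from the TCP to the fingertips, in m); z points along the fingers, x is the direction in which the jaws open and shut, and the axes are right-handed (so a half turn about z gives the same grasp; the last joint's range is limited). The gripper opens to 85 mm and grips with 20 to 120 N. Pads are 22 mm wide; open, the fingers measure 114 mm over their backs; the gripper's body (76 mm by 85 mm) begins 54 mm behind the grasp point. The pads swing forward as they close: fully open they stand 13 mm farther back than shut.
Start: joints at [-87.966, 21.807, 74.336, -0, 83.858, -12.336], TCP at [0.136, -0.533, 0.253] pointing down, gripper open.
Joint ranges: [-178.18, 178.18], [-50.72, 133.34], [12.68, 142.11], [-81.47, 261.47], [9.98, 163.14], [-165.26, 165.26]. Speed limits (degrees/s): [136.94, 136.94, 180, 180, 180, 180].

### API

Orientations are given as a 3x3 rotation matrix whose columns are the frame's x, y, z axes.
In Python, from rig import env gives the robot as it stands.
- The arm moves only by the tool arm_command, never from a script. Its argument "steps" is a list of rows, each an object with "delta_pos": the shift along the world's x, y, z in mm, a list of three; "dr": the turn, a rotation vector about the world's x, y, z in degrees, a list of three. In form: [{"delta_pos": [dx, dy, dz], "dr": [wx, wy, wz]}, ...]. A call has 1 to 20 rows; each row shifts and turns the commanded pose from where the row before left it; what a row does not reach is not made up. A row lasts 1/10 s, in which the tool goes at most 50 mm and 8.59 degrees, less where a joint would pass 70% of its speed; a pose out of reach is approached as far as the arm can. A call with a gripper value outside its range is refused whole. "grip" is the opening, from 0 (shut) to 1 (fully open), set as the call begins (left out, the last holds). The fingers move at their own pace and stop on an object; "squeeze" is the grip in N (left out, the last holds). Time passes only in rows, so rows that do not move let the fingers close. It gives the time, the measured TCP pose, the force and the opening at its end, in the units of the state.
- env.observe(): the state, without advancing time (a new reading comes with each control period).
- env.get_image(name): name is "scene" or "top" or "wrist"; returns the picture (400x640x3 uint8, blue, green, red); there is no depth.
- env.get_calibration(name): a dict with "fx", "fy", "cx", "cy" (pixels), "view" (4x4, takes a point from world to camera coordinates). Camera axes: x right, y up, looking along -z (the intrinsics and any distortion apply to the point x, -y, -z); pixel columns grow to the right and rows downward; lengths in m; the calibration is good to about 2 mm. The wrist camera is an equidistant fisheye: a pixel r from the principal point sees the ray r / f radians off the axis. A picture is of the moment at which its call begins: read the wrist's pose just before it. get_calibration takes no time and is no camera call; for the wrist camera it gives the pose at the moment of the call.
- env.close_job(): hands the job in, once; it reports no verdict.
The state is a dict: "time_s": time; "q": joint angles; "qvel": joint speeds; "joint_efforts": joint torques, N m; "position": TCP position; "tool_rot": TCP orientation; "ft_force": force on the tool from outside, world axes, zero at the start; "wrist_torque": the same for the moment, N m; "grip_width": finger opening in m.
Only numpy, scipy, OpenCV 4.12 (cv2) and the standard library are available. Lean on these libraries where they do the work, as an engineer would, in place of code of your own. Each camera call takes 0.05 s, during which the arm holds its last target. There are 200 camera calls.

### The job

The LED height gauge sits latched on its master ball: take the stylus from its stand, press the recessed orange zero button of the readout right down with the stylus tip while the arm is still down on the ball, and put the stylus back in its stand. Then pull the red latch knob sideways against its spring, lift the blue gauge arm until its nose is at least 5 cm clear above the ball, and finish still holding the arm up, so that the master can be swapped for the first LED module. Never let the arm drop back on the ball, and leave everything else on the bench where it lies.

Things in the scene. Friction and masses are not known exactly. Their poses are not given: they have to be found in the camera images.
- gauge_base: gauge fixture, bolted down: base plate 260 (x) x 120 (y) x 20 mm. Origin: centre of its underside. x runs from the arm's nose to its hinge (roughly away from the robot), z up. In mm: ball (-95, 0, 55), hinge (95, 0, 85) along y, knob middle (-40, -41, 85). Latch keeper 30 x 12, 105 high, at (-40, 22.5), across the arm from the knob; hinge cheeks 100 high at (95, +-21.5)
- master_ball (a point): centre of the 24 mm steel master ball on its post, 55 mm above the bench; fixed in the fixture
- hinge_axis (a point): point on the hinge axis of the arm, in the middle of the arm's width, 85 mm above the bench; the axis is the y axis of gauge_base. A knob point rises on a circle of 135 mm about it, the nose on one of 190 mm
- gauge_arm: blue bar 200 x 30 x 25 mm, about 0.5 kg (varies), hinged at its far end. Origin on the hinge axis; x points from nose to hinge. Its middle line is 85 mm above the bench when down. At the nose a socket cup sits over the master ball and a probe rises 35 mm above the middle line. It has no stay: let go, it falls shut
- nose_cup (a point): bottom of the socket cup at the nose end of the arm, 190 mm from the hinge axis; about 67 mm above the bench when the arm is down on the ball
- tongue_hinge (a joint): angle of the gauge arm in rad: 0 down on the ball, grows as the nose is raised (0.26 rad lifts the nose 5 cm), stop at 0.75. While latched the arm has only about 0.01 rad of play
- pull_knob: red latch knob, a cylinder 20 mm in diameter, 28 mm long, along the fixture's y, on the -y side of the arm and carried by it, so the arm can be lifted by it; its near end is 12 mm off the arm's flank, with a 16 mm brass bush between. Origin on the arm's middle line, not in the knob; own y axis points from knob to arm: pulling is along -y
- knob_mid (a point): centre of the red knob's cylinder, 41 mm to the -y side of the arm's middle line, 135 mm from the hinge axis, 85 mm above the bench when the arm is down; moves with the knob. Open space of 65 mm below it down to the base plate
- plunger (a joint): how far the latch knob is pulled out along the fixture's -y (m): 0 home (pin in keeper, arm locked), pin clear of the keeper from 0.0085 on, stop at 0.012. Spring about 4 N at rest, 8.5 N at the stop; springs back. Once the pin is above the keeper (arm above about 0.2 rad) it may spring back
- readout: grey gauge readout box, fixed, 100 (x) x 130 (y) mm. Origin: centre of its underside. Front deck (x from -50 to 0) 45 mm high with three black keys that do nothing; the display hood behind it (x above 0) is 75 mm high
- zero_mouth (a point): centre of the mouth of the 14 mm hole in the deck, 45 mm above the bench, at (-25, 35) mm in the readout's frame; the button lies recessed below it
- zero_cap: orange cap of the zero button, 11 mm in diameter, its top 6 mm below the mouth of the hole; only the stylus tip reaches it
- zero_button (a joint): how far the zero button is pressed (m): 0 up, 0.003 fully down; spring 1.6 N at rest to 4 N fully down; springs back
- stylus: stylus, 110 mm long, 45 g, standing upright in its stand, point down, hanging by a black collar (22 mm in diameter, 5 mm thick). Origin: centre of the collar's underside, z up along the handle. Yellow round handle 12 mm in diameter from 5 to 55 mm above the origin; steel shaft 10 mm in diameter to 28 mm below it, then tapering to a 5 mm pin ending 55 mm below the origin
- stylus_tip (a point): point of the stylus, 55 mm below its origin along its own z
- stylus_stand: dark steel block 60 x 60 x 65 mm, fixed, with one vertical through hole 15 mm in diameter in the middle of its top. Origin: centre of its underside
- stylus_stand_hole0 (a point): centre of the mouth of the stand's hole, 65 mm above the bench; the stylus collar rests on it
- module_a: bystander: loose LED module with green face, 38 x 38 x 4 mm
- module_b: bystander: loose LED module with orange face, 38 x 38 x 4 mm
- caliper: bystander: caliper lying flat, 230 mm long along its y, up to 60 mm wide, 14 mm high
- tweezers: bystander: steel tweezers lying flat, about 125 mm along its y, 6 mm high
- solvent: bystander: white bottle with red cap, 60 mm in diameter, 140 mm high
- tape_roll: bystander: blue tape roll lying flat, 76 mm in diameter, 25 mm high
- master_case: bystander: open wooden case 70 x 100 x 24 mm with two other master balls, up to 37 mm high
Mind the look-alikes: they are no part of the job. Several things look just like the readout: the one meant starts farthest to the robot's left.

How it is judged (in metres and radians):
On the way, in this order (a step that is already met when the one before it is completed fails the run):
1. the zero button is pressed down with the stylus while the arm is down on the ball (value of joint zero_button above 0.002 m and contact force between stylus and zero_cap above 0.5 N and value of joint tongue_hinge below 0.03 rad), for 0.1 s.
2. the stylus is back in its stand and released (distance between stylus and stylus_stand_hole0 below 0.008 m and angle between stylus's own z axis and vertical below 0.15 rad and contact force between the fingers and stylus below 0.1 N), for 0.2 s.
3. the latch knob is pulled out (value of joint plunger above 0.006 m), for 0.1 s.
4. the arm's nose is raised 5 cm (height (world z) of nose_cup above 0.115 m), for 0.1 s.
At the end, for the whole second after the job is handed in: The gripper holds the arm (or its knob) still with the arm's nose at least 48 mm above its seat on the ball (nose point above 115 mm), moving slower than 0.1 rad/s; the stylus hangs upright in its stand, its collar within 8 mm of the hole's mouth, and the zero button is up again (height (world z) of nose_cup above 0.115 m and velocity of joint tongue_hinge between -0.1 and 0.1 rad/s and contact force between the fingers and gauge_arm above 1 N and value of joint zero_button below 0.001 m and distance between stylus and stylus_stand_hole0 below 0.008 m and angle between stylus's own z axis and vertical below 0.15 rad); the arm keeps its last pose, push and grip.
It fails at once if the raised arm is let drop towards the ball (velocity of joint tongue_hinge below -1.5 rad/s and value of joint tongue_hinge above 0.04 rad).
It fails at once if a bystander is pushed out of its place (more than 2 cm) (distance of any of module_a, module_b, caliper, tweezers, solvent, tape_roll, master_case from where it was at the start of the episode above 0.02 m).
It also fails if it takes over 51 s, if anything falls off the work surface, if the arm or the gripper's body presses on something with over 40 N, if the wrist force passes 120 N, or if a joint passes its speed limit or range.

## Working session

There is one attempt and no reset: what is moved stays moved. The work goes in short steps, Python scripts to look and compute and a tool call to move; the robot and the scene stay as the last step left them, time stands still between calls to the robot, and variables do not carry over. Pictures are saved under pics/ and viewed, about 8 in all and at most 12, crops included, and the job is handed in when it is done.

Besides the shell and the picture viewer there is one more tool, called after ">>>" as name(argument=value, ...), one argument or row to a line, values as JSON. arm_command: Moves the arm, as the interface text tells. Its arguments: {"type":"object","properties":{"steps":{"type":"array"},"grip":{"type":"number"},"squeeze":{"type":"number"}},"required":["steps"]}

```bash
ls; mkdir -p pics
python3 - <<'E'
from rig import env
import cv2,numpy as np
for n in("scene","top"):
    cv2.imwrite(f"pics/{n}0.png",env.get_image(n)); c=env.get_calibration(n); print(n,c)
print(env.observe())
E
```

```text
pics
scene {'fx': 399.08277091364357, 'fy': 399.08277091364357, 'cx': 319.2288147072962, 'cy': 206.77436787425137, 'view': array([[ 0.14644118,  0.98901205,  0.02025217, -0.10630611],
       [-0.65225945,  0.08114644,  0.75363975,  0.23867685],
       [ 0.7437154 , -0.12357356,  0.65697563, -1.66967788],
       [ 0.        ,  0.        ,  0.        ,  1.        ]])}
top {'fx': 492.920177147701, 'fy': 492.920177147701, 'cx': 320.14332096612446, 'cy': 201.25976718008383, 'view': array([[-0.01045507, -0.9999148 , -0.00781624,  0.04377451],
       [ 0.99080415, -0.0114137 ,  0.13482163, -0.46964502],
       [-0.13489935, -0.00633479,  0.99083906, -1.3773647 ],
       [ 0.        ,  0.        ,  0.        ,  1.        ]])}
{'time_s': 0.1, 'q': array([-8.79676053e+01,  2.18392269e+01,  7.43795453e+01,  7.69144116e-04,
        8.38574163e+01, -1.23355832e+01]), 'qvel': array([-0.05783685, -0.07491104, -0.12580709, -0.02985977, -0.0263088 ,
        0.02543371]), 'joint_efforts': array([ 3.87894965e-03, -4.49222732e+01, -2.31656027e+01, -1.81205737e-04,
        3.67174987e-03,  4.17667223e-06]), 'position': array([ 0.1364761 , -0.53256308,  0.25275894]), 'tool_rot': array([[ 2.48147094e-01, -9.68722364e-01, -3.38200339e-05],
       [-9.68721497e-01, -2.48146919e-01,  1.32937808e-03],
       [-1.29619062e-03, -2.97119115e-04, -9.99999116e-01]]), 'ft_force': array([-0.13520959,  1.5646652 , -0.04303099]), 'wrist_torque': array([ 0.02169724,  0.0454125 , -0.04370927]), 'grip_width': 0.0856778812419282}
```

View pics/top0.png

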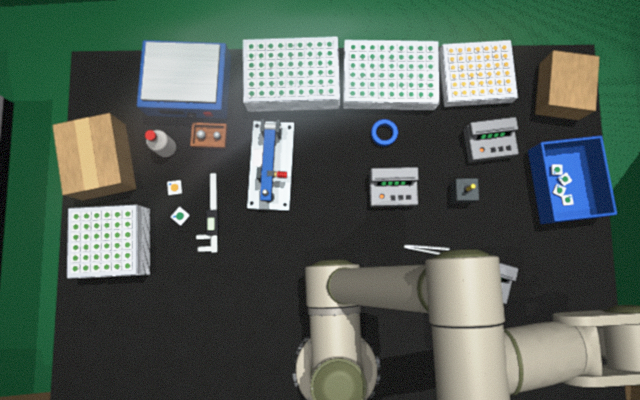

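View pics/scene0.png

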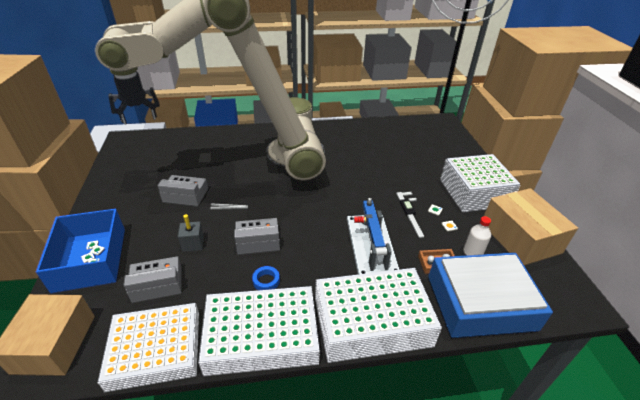

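The top view shows three readouts, at about (394,188), (491,139) and (505,285, partly under the arm). The one farthest to the robot's left (+y is image left) is at (394,188). The stylus stand is at (467,189) and the gauge at (270,165), with its red knob at (281,174). The scene view agrees. Next I'll crop close on all three.

Run:
```python
import cv2,numpy as np
t=cv2.imread("pics/top0.png")
def crop(x0,y0,w,h,s): return cv2.resize(t[y0:y0+h,x0:x0+w],None,fx=s,fy=s,interpolation=cv2.INTER_CUBIC)
a=crop(362,160,66,55,6); b=crop(440,165,66,55,6)   # 396x330
c=np.hstack([a,b])
cv2.imwrite("pics/c1.png",c)
cv2.imwrite("pics/c2.png",crop(236,112,70,105,5.7))
```

```text
(no output)
```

View pics/c1.png

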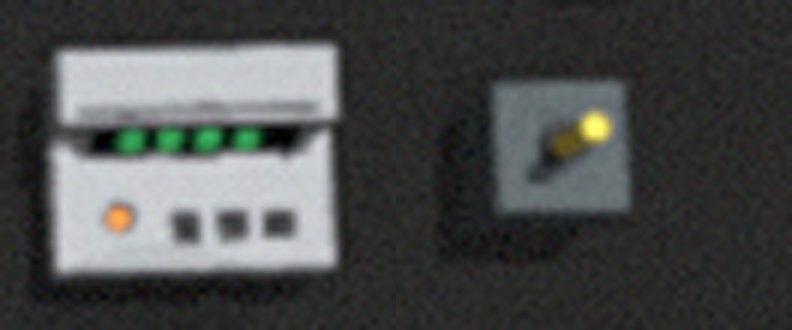

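View pics/c2.png

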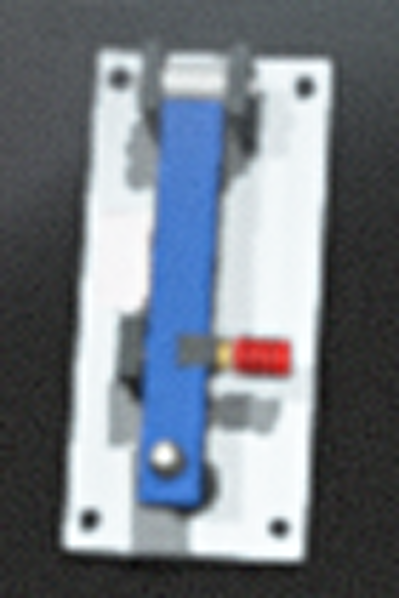

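```bash
cat > h.py <<'E'
import numpy as np
from rig import env
def ray(n,u,v,c=None):
    c=c or env.get_calibration(n)
    V=np.array(c["view"]);R=V[:3,:3];o=-R.T@V[:3,3]
    x=(u-c["cx"])/c["fx"];y=(v-c["cy"])/c["fy"]
    if n=="wrist":
        r=np.hypot(x,y);s=np.sin(r)/r if r>1e-9 else 1;d=np.array([x*s,-y*s,-np.cos(r)])
    else: d=np.array([x,-y,-1])
    return o,R.T@d
def at(n,u,v,z,c=None):
    o,d=ray(n,u,v,c); return o+d*(z-o[2])/d[2]
def proj(n,p,c=None):
    c=c or env.get_calibration(n);V=np.array(c["view"]);q=V[:3,:3]@np.array(p)+V[:3,3]
    x,y,z=q[0],-q[1],-q[2]
    if n=="wrist":
        r=np.hypot(x,y);t=np.arctan2(r,z);k=t/r if r>0 else 0;return c["cx"]+c["fx"]*x*k,c["cy"]+c["fy"]*y*k
    return c["cx"]+c["fx"]*x/z,c["cy"]+c["fy"]*y/z
E
python3 - <<'E'
from h import *
np.set_printoptions(precision=4,suppress=True)
def C(x,y,x0,y0,s): return x0+(x+.5)/s-.5,y0+(y+.5)/s-.5
def T(x,y,x0,y0,s,z): return at("top",*C(x,y,x0,y0,s),z)
print("mouth",T(118,218,362,160,6,.042))
dk=[T(*p,362,160,6,.045) for p in((52,273),(337,268))];print("deck front",*dk)
hd=[T(*p,362,160,6,.075) for p in((55,46),(336,43))];print("hood back",*hd)
print("stylus top",T(199,127,440,165,6,.12))
s=[T(x-396,y,440,165,6,.065) for x,y in((493,81),(627,80),(631,211),(497,213))];print("stand",*s,np.mean(s,0))
print("collar",T(540-396,172,440,165,6,.068))
g=[T(*p,236,112,5.7,.02) for p in((98,48),(335,60),(305,560),(62,550))];print("plate",*g,np.mean(g,0))
ax=(g[0]+g[1]-g[2]-g[3])/2;print(np.linalg.norm(ax),np.degrees(np.arctan2(ax[1],ax[0])))
ay=(g[0]+g[3]-g[1]-g[2])/2;print(np.linalg.norm(ay),np.degrees(np.arctan2(-ay[0],ay[1])))
print("knob",T(264,356,236,112,5.7,.085),T(236,354,236,112,5.7,.085),T(292,356,236,112,5.7,.085))
m=np.mean(g,0);a=np.arctan2(ax[1],ax[0]);R=np.array([[np.cos(a),-np.sin(a)],[np.sin(a),np.cos(a)]])
print("knob pred",m[:2]+R@[-.04,-.041],"nose",m[:2]+R@[-.095,0])
E
```

```text
mouth [ 0.482  -0.1352  0.042 ]
deck front [ 0.4558 -0.103   0.045 ] [ 0.4566 -0.2372  0.045 ]
hood back [ 0.5585 -0.1041  0.075 ] [ 0.5584 -0.2349  0.075 ]
stylus top [ 0.4954 -0.372   0.12  ]
stand [ 0.5268 -0.3424  0.065 ] [ 0.5265 -0.4049  0.065 ] [ 0.4648 -0.4034  0.065 ] [ 0.4645 -0.3413  0.065 ] [ 0.4957 -0.373   0.065 ]
collar [ 0.4831 -0.3613  0.068 ]
plate [0.7162 0.2351 0.02  ] [0.7082 0.1123 0.02  ] [0.4479 0.1283 0.02  ] [0.4543 0.2512 0.02  ] [0.5816 0.1817 0.02  ]
0.26156153207208427 -3.525287973808813
0.1230670226018889 -3.3725086349304307
knob [0.5403 0.1435 0.085 ] [0.5414 0.1572 0.085 ] [0.5401 0.1299 0.085 ]
knob pred [0.5392 0.1433] nose [0.4868 0.1876]
```

The measurements fit the given sizes: deck and hood are about 131–134 mm wide, the stand 62 mm, the plate 262 x 123 mm. The readout at (394,188) has its mouth at (0.482,-0.135), and the knob measured (0.540,0.1435), within 1 mm of the prediction from the plate. Moving above the stylus.

>>> arm_command(
  steps=[
    {"delta_pos": [15, 7, 0], "dr": [0, 0, 0]},
    {"delta_pos": [30, 13.5, 0], "dr": [0, 0, 0]},
    {"delta_pos": [30, 13.5, 0], "dr": [0, 0, 0]},
    {"delta_pos": [30, 13.5, 0], "dr": [0, 0, 0]},
    {"delta_pos": [30, 13.5, 0], "dr": [0, 0, 0]},
    {"delta_pos": [30, 13.5, 0], "dr": [0, 0, 0]},
    {"delta_pos": [30, 13.5, 0], "dr": [0, 0, 0]},
    {"delta_pos": [30, 13.5, 0], "dr": [0, 0, 0]},
    {"delta_pos": [30, 13.5, 0], "dr": [0, 0, 0]},
    {"delta_pos": [30, 13.5, -5], "dr": [0, 0, 0]},
    {"delta_pos": [30, 13.5, -10], "dr": [0, 0, 0]},
    {"delta_pos": [30, 13.5, -15], "dr": [0, 0, 0]},
    {"delta_pos": [14, 5, -15], "dr": [0, 0, 0]},
    {"delta_pos": [0, 0, 0], "dr": [0, 0, 0]},
    {"delta_pos": [0, 0, 0], "dr": [0, 0, 0]},
  ],
  grip=1,
)

```text
time_s: 1.6
position: [0.4951, -0.3723, 0.2082]
tool_rot: [[0.248, -0.969, -0.001], [-0.969, -0.248, 0.0], [-0.001, 0.001, -1.0]]
ft_force: [-1.1, 1.4, 0.9]
grip_width: 0.0856
```

Run:
```python
from h import *
import cv2
c=env.get_calibration("wrist");im=env.get_image("wrist");o=env.observe()
cv2.imwrite("pics/w1.png",im);np.save("w1.npy",c,allow_pickle=True)
print(o["position"],c["fx"],c["cx"],c["cy"]);V=c["view"];print(-V[:3,:3].T@V[:3,3],V[2,:3])
for p in((.4954,-.372,.12),(.4957,-.373,.07),(.482,-.135,.045)):print(proj("wrist",p,c))
t=env.get_image("top");cv2.imwrite("pics/top1.png",t)
```

```text
[ 0.49484821 -0.37281242  0.20882458] 309.70691628693146 318.39882233803587 207.56404375620818
[ 0.56369323 -0.35381953  0.32812002] [0.2689969  0.06869261 0.96068829]
(np.float64(319.39973727559646), np.float64(221.8155040990724))
(np.float64(320.43999839356616), np.float64(203.1524062879441))
(np.float64(105.12154806326095), np.float64(157.27430242272408))
```

View pics/w1.png

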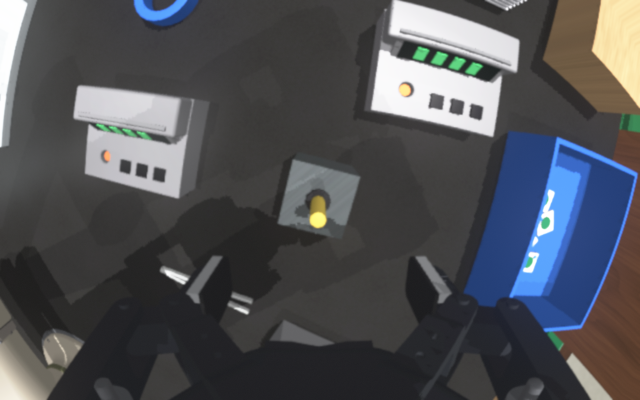

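The wrist view shows the stylus top at (318,219), predicted (319,222), and the target readout's orange button at (107,156), predicted (105,157). Agreement is within about 2 mm. Descend and grasp.

>>> arm_command(
  steps=[
    {"delta_pos": [1, 0, -15], "dr": [0, 0, 0]},
    {"delta_pos": [0, 0, -25], "dr": [0, 0, 0]},
    {"delta_pos": [0, 0, -25], "dr": [0, 0, 0]},
    {"delta_pos": [0, 0, -20], "dr": [0, 0, 0]},
    {"delta_pos": [0, 0, -15], "dr": [0, 0, 0]},
    {"delta_pos": [0, 0, -8], "dr": [0, 0, 0]},
    {"delta_pos": [0, 0, 0], "dr": [0, 0, 0]},
  ],
)

```text
time_s: 2.4
position: [0.4958, -0.3727, 0.1001]
tool_rot: [[0.247, -0.969, -0.001], [-0.969, -0.247, 0.001], [-0.001, 0.0, -1.0]]
ft_force: [0.5, -0.7, 0.2]
grip_width: 0.0853
```

>>> arm_command(
  steps=[
    {"delta_pos": [0, 0, 0], "dr": [0, 0, 0]},
    {"delta_pos": [0, 0, 0], "dr": [0, 0, 0]},
    {"delta_pos": [0, 0, 0], "dr": [0, 0, 0]},
    {"delta_pos": [0, 0, 0], "dr": [0, 0, 0]},
    {"delta_pos": [0, 0, 0], "dr": [0, 0, 0]},
    {"delta_pos": [0, 0, 0], "dr": [0, 0, 0]},
    {"delta_pos": [0, 0, 0], "dr": [0, 0, 0]},
    {"delta_pos": [0, 0, 0], "dr": [0, 0, 0]},
  ],
  grip=0,
  squeeze=40,
)

```text
time_s: 3.2
position: [0.4966, -0.3723, 0.1005]
tool_rot: [[0.248, -0.969, 0.0], [-0.969, -0.248, -0.0], [0.0, -0.0, -1.0]]
ft_force: [-0.6, 0.6, 2.4]
grip_width: 0.0108
```

>>> arm_command(
  steps=[
    {"delta_pos": [0, 0, 10], "dr": [0, 0, 0]},
    {"delta_pos": [0, 0, 20], "dr": [0, 0, 0]},
    {"delta_pos": [0, 0, 30], "dr": [0, 0, 0]},
    {"delta_pos": [0, 0, 25], "dr": [0, 0, 0]},
    {"delta_pos": [-1, 10, 10], "dr": [0, 0, 0]},
    {"delta_pos": [-2, 25, 0], "dr": [0, 0, 0]},
    {"delta_pos": [-2, 30, 0], "dr": [0, 0, 0]},
    {"delta_pos": [-2, 35, 0], "dr": [0, 0, 0]},
    {"delta_pos": [-2, 35, 0], "dr": [0, 0, 0]},
    {"delta_pos": [-2, 35, 0], "dr": [0, 0, 0]},
    {"delta_pos": [-2, 30, 0], "dr": [0, 0, 0]},
    {"delta_pos": [-1, 25, 0], "dr": [0, 0, 0]},
    {"delta_pos": [0, 12, 0], "dr": [0, 0, 0]},
    {"delta_pos": [0, 0, -20], "dr": [0, 0, 0]},
    {"delta_pos": [0, 0, -15], "dr": [0, 0, 0]},
    {"delta_pos": [0, 0, 0], "dr": [0, 0, 0]},
    {"delta_pos": [0, 0, 0], "dr": [0, 0, 0]},
  ],
)

```text
time_s: 4.9
position: [0.4825, -0.1355, 0.1605]
tool_rot: [[0.248, -0.969, -0.0], [-0.969, -0.248, 0.0], [-0.0, 0.0, -1.0]]
ft_force: [0.5, -0.1, 0.4]
grip_width: 0.0109
```

Run:
```python
from h import *
import cv2
c=env.get_calibration("wrist");im=env.get_image("wrist");o=env.observe()
np.save("w2.npy",c,allow_pickle=True);print(o["position"],o["ft_force"],o["grip_width"])
p=o["position"];tip=(p[0],p[1],p[2]-.090)
print("tip",proj("wrist",tip,c),"top",proj("wrist",(p[0],p[1],p[2]+.02),c),"mouth",proj("wrist",(.482,-.135,.045),c))
cv2.imwrite("pics/w2.png",cv2.resize(im[130:330,220:420],None,fx=3,fy=3,interpolation=cv2.INTER_CUBIC))
```

```text
[ 0.48276045 -0.13560673  0.16086503] [ 0.17327806  0.40683711 -0.46475733] 0.010878418286599882
tip (np.float64(319.88154541249736), np.float64(221.48532714762797)) top (np.float64(321.1867650513486), np.float64(312.00697310673496)) mouth (np.float64(318.74846010202765), np.float64(211.76187371669621))
```

View pics/w2.png

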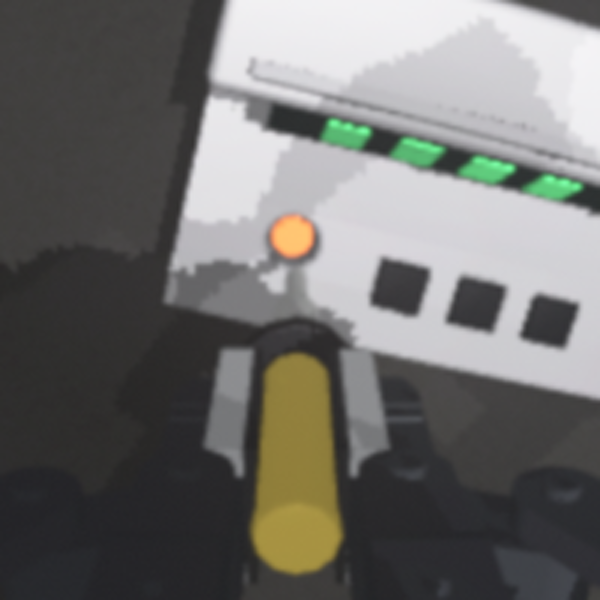

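The mouth appears at crop (293,237), i.e. full-image (317.5,208.8). That is the same ~3 px bias as the handle top shows, so relative to the stylus the aim is within about 1 mm. Descend and press.

>>> arm_command(
  steps=[
    {"delta_pos": [-0.5, 0.5, -10], "dr": [0, 0, 0]},
    {"delta_pos": [0, 0, -10], "dr": [0, 0, 0]},
    {"delta_pos": [0, 0, -5], "dr": [0, 0, 0]},
    {"delta_pos": [0, 0, -3], "dr": [0, 0, 0]},
    {"delta_pos": [0, 0, -2], "dr": [0, 0, 0]},
    {"delta_pos": [0, 0, 0], "dr": [0, 0, 0]},
  ],
)

```text
time_s: 5.55
position: [0.482, -0.1348, 0.1302]
tool_rot: [[0.248, -0.969, -0.0], [-0.969, -0.248, 0.0], [-0.0, 0.0, -1.0]]
ft_force: [-0.6, -0.5, -0.6]
grip_width: 0.0105
```

>>> arm_command(
  steps=[
    {"delta_pos": [0, 0, -1.5], "dr": [0, 0, 0]},
    {"delta_pos": [0, 0, -1.5], "dr": [0, 0, 0]},
    {"delta_pos": [0, 0, -1], "dr": [0, 0, 0]},
    {"delta_pos": [0, 0, 0], "dr": [0, 0, 0]},
    {"delta_pos": [0, 0, 0], "dr": [0, 0, 0]},
  ],
)

```text
time_s: 6.05
position: [0.4822, -0.1349, 0.1266]
tool_rot: [[0.248, -0.969, 0.001], [-0.969, -0.248, -0.0], [0.0, -0.001, -1.0]]
ft_force: [-0.3, -0.0, 3.3]
grip_width: 0.011
```

>>> arm_command(
  steps=[
    {"delta_pos": [0, 0, -1], "dr": [0, 0, 0]},
    {"delta_pos": [0, 0, -1], "dr": [0, 0, 0]},
    {"delta_pos": [0, 0, -0.5], "dr": [0, 0, 0]},
    {"delta_pos": [0, 0, 0], "dr": [0, 0, 0]},
    {"delta_pos": [0, 0, 0], "dr": [0, 0, 0]},
    {"delta_pos": [0, 0, 0], "dr": [0, 0, 0]},
  ],
)

```text
time_s: 6.65
position: [0.4826, -0.135, 0.1255]
tool_rot: [[0.248, -0.969, 0.003], [-0.969, -0.248, -0.001], [0.002, -0.002, -1.0]]
ft_force: [-1.7, 1.5, 17.0]
grip_width: 0.0108
```

The force rose to 17 N with the tip at about 35.5 mm, so the button has bottomed out. Returning the stylus.

>>> arm_command(
  steps=[
    {"delta_pos": [0, 0, 10], "dr": [0, 0, 0]},
    {"delta_pos": [0, 0, 20], "dr": [0, 0, 0]},
    {"delta_pos": [0, 0, 25], "dr": [0, 0, 0]},
    {"delta_pos": [0, 0, 12], "dr": [0, 0, 0]},
    {"delta_pos": [1, -12, 0], "dr": [0, 0, 0]},
    {"delta_pos": [1, -25, 0], "dr": [0, 0, 0]},
    {"delta_pos": [2, -30, 0], "dr": [0, 0, 0]},
    {"delta_pos": [2, -35, 0], "dr": [0, 0, 0]},
    {"delta_pos": [2, -35, 0], "dr": [0, 0, 0]},
    {"delta_pos": [2, -35, 0], "dr": [0, 0, 0]},
    {"delta_pos": [2, -30, 0], "dr": [0, 0, 0]},
    {"delta_pos": [2, -25, 0], "dr": [0, 0, 0]},
    {"delta_pos": [0, -10.5, 0], "dr": [0, 0, 0]},
    {"delta_pos": [0, 0, 0], "dr": [0, 0, 0]},
    {"delta_pos": [0, 0, -15], "dr": [0, 0, 0]},
    {"delta_pos": [0, 0, 0], "dr": [0, 0, 0]},
    {"delta_pos": [0, 0, 0], "dr": [0, 0, 0]},
  ],
)

```text
time_s: 8.35
position: [0.496, -0.3713, 0.1759]
tool_rot: [[0.249, -0.968, -0.001], [-0.968, -0.249, 0.001], [-0.001, 0.0, -1.0]]
ft_force: [-0.7, 0.5, 0.6]
grip_width: 0.0111
```

Run:
```python
from h import *
import cv2
c=env.get_calibration("wrist");im=env.get_image("wrist");o=env.observe()
print(o["position"],o["ft_force"],o["grip_width"])
p=o["position"]
print("tip",proj("wrist",(p[0],p[1],p[2]-.090),c),"top",proj("wrist",(p[0],p[1],p[2]+.02),c),"mouth",proj("wrist",(.4957,-.373,.065),c))
cv2.imwrite("pics/w3.png",cv2.resize(im[130:330,220:420],None,fx=3,fy=3,interpolation=cv2.INTER_CUBIC))
```

```text
[ 0.49617932 -0.37161133  0.17634267] [ 0.7434712   0.20496516 -0.3352357 ] 0.010714438863075942
tip (np.float64(320.2357936595127), np.float64(221.66041509495102)) top (np.float64(321.633546551445), np.float64(312.3783679799537)) mouth (np.float64(321.6643698353049), np.float64(213.87181183257317))
```

View pics/w3.png

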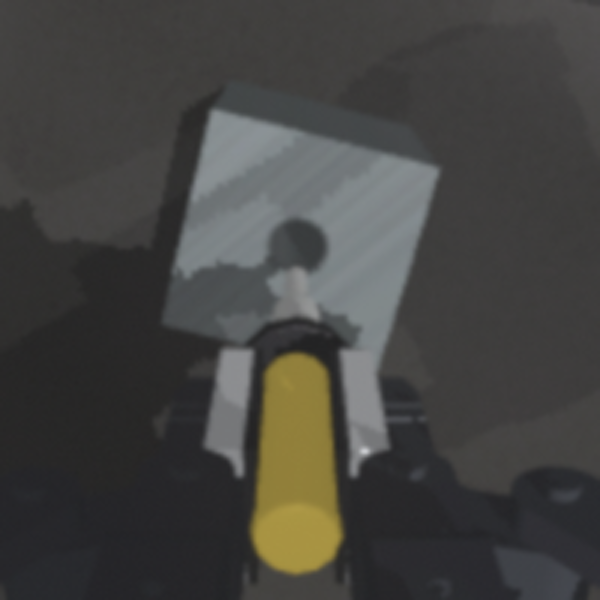

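The hole is at crop (298,245), the pin tip at (296,268) and the handle top at (297,538), same as before the press, so the stylus did not slip. I need about (-0.5,-1.4) mm, then straight down.

>>> arm_command(
  steps=[
    {"delta_pos": [-0.5, -1.3, -8], "dr": [0, 0, 0]},
    {"delta_pos": [0, 0, -15], "dr": [0, 0, 0]},
    {"delta_pos": [0, 0, -15], "dr": [0, 0, 0]},
    {"delta_pos": [0, 0, -15], "dr": [0, 0, 0]},
    {"delta_pos": [0, 0, -12], "dr": [0, 0, 0]},
    {"delta_pos": [0, 0, -6], "dr": [0, 0, 0]},
    {"delta_pos": [0, 0, -3.5], "dr": [0, 0, 0]},
    {"delta_pos": [0, 0, 0], "dr": [0, 0, 0]},
    {"delta_pos": [0, 0, 0], "dr": [0, 0, 0]},
  ],
)

```text
time_s: 9.3
position: [0.4957, -0.3738, 0.1019]
tool_rot: [[0.248, -0.969, 0.001], [-0.969, -0.248, -0.001], [0.001, -0.0, -1.0]]
ft_force: [-0.1, 0.0, -0.2]
grip_width: 0.0112
```

>>> arm_command(
  steps=[
    {"delta_pos": [0, 0, -1], "dr": [0, 0, 0]},
    {"delta_pos": [0, 0, 0], "dr": [0, 0, 0]},
    {"delta_pos": [0, 0, 0], "dr": [0, 0, 0]},
  ],
)

```text
time_s: 9.6
position: [0.4955, -0.3736, 0.1005]
tool_rot: [[0.248, -0.969, 0.0], [-0.969, -0.248, -0.0], [0.0, -0.0, -1.0]]
ft_force: [-0.4, 0.3, -0.2]
grip_width: 0.0108
```

>>> arm_command(
  steps=[
    {"delta_pos": [0, 0, 0], "dr": [0, 0, 0]},
    {"delta_pos": [0, 0, 0], "dr": [0, 0, 0]},
    {"delta_pos": [0, 0, 0], "dr": [0, 0, 0]},
    {"delta_pos": [0, 0, 0], "dr": [0, 0, 0]},
    {"delta_pos": [0, 0, 0], "dr": [0, 0, 0]},
    {"delta_pos": [0, 0, 0], "dr": [0, 0, 0]},
    {"delta_pos": [0, 0, 0], "dr": [0, 0, 0]},
    {"delta_pos": [0, 0, 0], "dr": [0, 0, 0]},
    {"delta_pos": [0, 0, 15], "dr": [0, 0, 0]},
    {"delta_pos": [0, 0, 25], "dr": [0, 0, 0]},
    {"delta_pos": [0, 0, 30], "dr": [0, 0, 0]},
    {"delta_pos": [0, 0, 30], "dr": [0, 0, 0]},
    {"delta_pos": [0, 0, 0], "dr": [0, 0, 0]},
    {"delta_pos": [0, 0, 0], "dr": [0, 0, 0]},
  ],
  grip=1,
)

```text
time_s: 11.0
position: [0.4955, -0.3735, 0.2004]
tool_rot: [[0.248, -0.969, 0.0], [-0.969, -0.248, -0.001], [0.001, -0.0, -1.0]]
ft_force: [0.1, -0.5, -1.2]
grip_width: 0.0854
```

Run:
```python
from h import *
import cv2
c=env.get_calibration("wrist");im=env.get_image("wrist");o=env.observe()
print(o["position"],o["ft_force"],o["grip_width"])
for p in((.4957,-.373,.12),(.4957,-.373,.07)):print(proj("wrist",p,c))
cv2.imwrite("pics/w4.png",cv2.resize(im[130:330,220:420],None,fx=3,fy=3,interpolation=cv2.INTER_CUBIC))
```

```text
[ 0.49523163 -0.37329658  0.19946287] [ 0.1709772  -0.35546373 -0.7139934 ] 0.0855436487598237
(np.float64(319.0106497256739), np.float64(225.5848302568263))
(np.float64(318.84645843991274), np.float64(205.8046613617204))
```

View pics/w4.png

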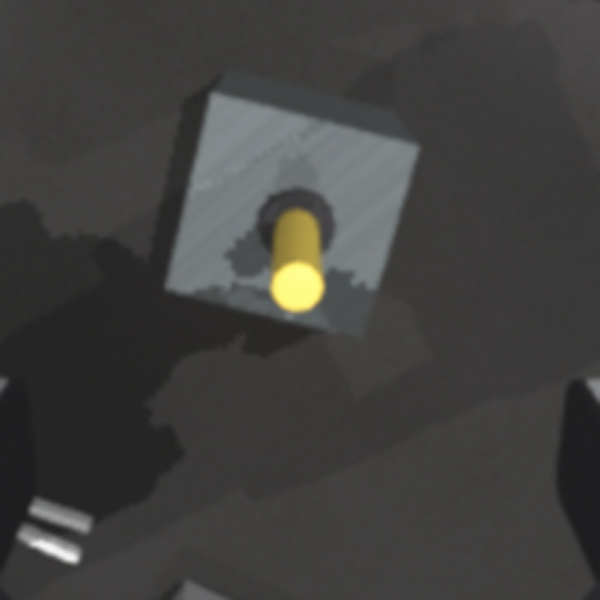

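The stylus hangs upright: the collar at crop (296,222) sits over the hole and the handle top is at (297,287), as predicted after the bias. Now to the knob, turning +72° so the jaws close along the fixture's x.

>>> arm_command(
  steps=[
    {"delta_pos": [1, 12, 0], "dr": [0, 0, 2]},
    {"delta_pos": [3, 25, 0], "dr": [0, 0, 5]},
    {"delta_pos": [3, 33, 0], "dr": [0, 0, 5]},
    {"delta_pos": [3, 33, 0], "dr": [0, 0, 5]},
    {"delta_pos": [3, 33, 0], "dr": [0, 0, 5]},
    {"delta_pos": [3, 33, 0], "dr": [0, 0, 5]},
    {"delta_pos": [3, 33, 0], "dr": [0, 0, 5]},
    {"delta_pos": [3, 33, 0], "dr": [0, 0, 5]},
    {"delta_pos": [3, 33, 0], "dr": [0, 0, 5]},
    {"delta_pos": [3, 33, 0], "dr": [0, 0, 5]},
    {"delta_pos": [3, 33, 0], "dr": [0, 0, 5]},
    {"delta_pos": [3, 33, 0], "dr": [0, 0, 5]},
    {"delta_pos": [3, 33, 0], "dr": [0, 0, 5]},
    {"delta_pos": [3, 33, 0], "dr": [0, 0, 5]},
    {"delta_pos": [3, 33, 0], "dr": [0, 0, 5]},
    {"delta_pos": [2, 33, 0], "dr": [0, 0, 0]},
    {"delta_pos": [0, 18, 0], "dr": [0, 0, 0]},
    {"delta_pos": [0, 0, 0], "dr": [0, 0, 0]},
    {"delta_pos": [0, 0, 0], "dr": [0, 0, 0]},
  ],
)

```text
time_s: 12.95
position: [0.5398, 0.1436, 0.1996]
tool_rot: [[0.998, -0.062, -0.001], [-0.062, -0.998, -0.0], [-0.001, 0.0, -1.0]]
ft_force: [0.4, -0.5, -0.2]
grip_width: 0.0855
```

Run:
```python
from h import *
import cv2
c=env.get_calibration("wrist");im=env.get_image("wrist");o=env.observe()
print(o["position"],o["q"],o["tool_rot"])
for p in((.54,.1433,.085),(.5414,.1572,.085),(.4868,.1876,.12)):print(proj("wrist",p,c))
np.save("w5.npy",c,allow_pickle=True)
cv2.imwrite("pics/w5.png",cv2.resize(im[130:330,200:440],None,fx=3,fy=3,interpolation=cv2.INTER_CUBIC))
```

```text
[0.54007769 0.14303797 0.19978284] [ 2.69896006e+00  2.52034469e+01  7.80690201e+01 -1.30082715e-02
  7.67966823e+01  6.29932829e+00] [[ 9.98028886e-01 -6.27448355e-02 -1.19512967e-03]
 [-6.27452090e-02 -9.98029539e-01 -2.77620198e-04]
 [-1.17535548e-03  3.52061638e-04 -9.99999247e-01]]
(np.float64(318.4009302098277), np.float64(212.38703752411917))
(np.float64(319.09241439343276), np.float64(195.26766151220505))
(np.float64(234.60730107233525), np.float64(168.8883330613259))
```

View pics/w5.png

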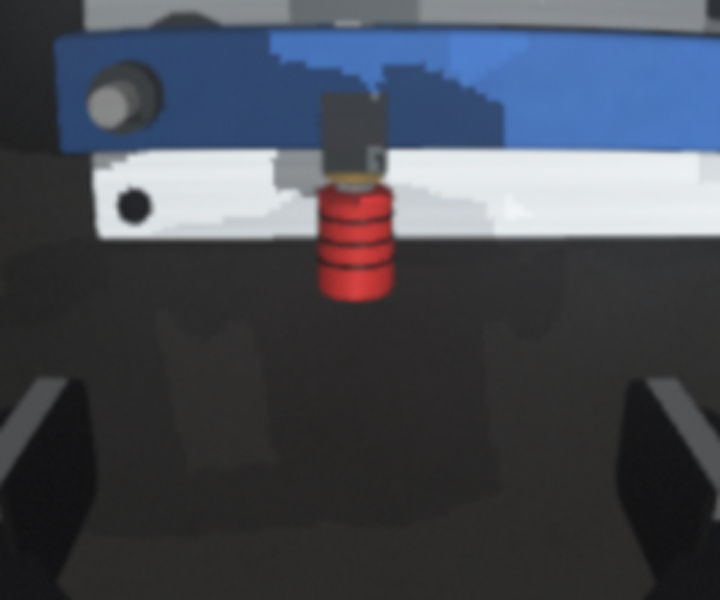

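The knob is at crop (356,240), i.e. full-image (318.5,209.8), centred between the jaws once the bias is allowed for, and the bar is parallel to the jaw axis. Descend and grip.

>>> arm_command(
  steps=[
    {"delta_pos": [0, 0, -15], "dr": [0, 0, 0]},
    {"delta_pos": [0, 0, -25], "dr": [0, 0, 0]},
    {"delta_pos": [0, 0, -25], "dr": [0, 0, 0]},
    {"delta_pos": [0, 0, -20], "dr": [0, 0, 0]},
    {"delta_pos": [0, 0, -15], "dr": [0, 0, 0]},
    {"delta_pos": [0, 0, -12], "dr": [0, 0, 0]},
    {"delta_pos": [0, 0, 0], "dr": [0, 0, 0]},
    {"delta_pos": [0, 0, 0], "dr": [0, 0, 0]},
  ],
)

```text
time_s: 13.8
position: [0.5408, 0.143, 0.0887]
tool_rot: [[0.998, -0.064, 0.0], [-0.064, -0.998, 0.0], [0.0, -0.0, -1.0]]
ft_force: [-1.0, 0.6, -0.5]
grip_width: 0.0855
```

>>> arm_command(
  steps=[
    {"delta_pos": [0, 0, 0], "dr": [0, 0, 0]},
    {"delta_pos": [0, 0, 0], "dr": [0, 0, 0]},
    {"delta_pos": [0, 0, 0], "dr": [0, 0, 0]},
    {"delta_pos": [0, 0, 0], "dr": [0, 0, 0]},
    {"delta_pos": [0, 0, 0], "dr": [0, 0, 0]},
    {"delta_pos": [0, 0, 0], "dr": [0, 0, 0]},
    {"delta_pos": [0, 0, 0], "dr": [0, 0, 0]},
    {"delta_pos": [0, 0, 0], "dr": [0, 0, 0]},
    {"delta_pos": [0, 0, 0], "dr": [0, 0, 0]},
  ],
  grip=0,
  squeeze=60,
)

```text
time_s: 14.7
position: [0.5396, 0.1434, 0.0886]
tool_rot: [[0.998, -0.063, -0.002], [-0.063, -0.998, -0.0], [-0.002, 0.0, -1.0]]
ft_force: [-5.3, -0.4, 6.2]
grip_width: 0.0177
```

>>> arm_command(
  steps=[
    {"delta_pos": [-0.1, -2, 0], "dr": [0, 0, 0]},
    {"delta_pos": [-0.2, -3, 0], "dr": [0, 0, 0]},
    {"delta_pos": [-0.2, -3, 0], "dr": [0, 0, 0]},
    {"delta_pos": [-0.1, -2.5, 0], "dr": [0, 0, 0]},
    {"delta_pos": [0, 0, 0], "dr": [0, 0, 0]},
    {"delta_pos": [0, 0, 0], "dr": [0, 0, 0]},
  ],
)

```text
time_s: 15.3
position: [0.5391, 0.1342, 0.0886]
tool_rot: [[0.998, -0.063, -0.001], [-0.063, -0.998, 0.002], [-0.002, -0.002, -1.0]]
ft_force: [-4.3, 8.2, 4.4]
grip_width: 0.0182
```

>>> arm_command(
  steps=[
    {"delta_pos": [-0.1, -1.2, 0], "dr": [0, 0, 0]},
    {"delta_pos": [0, 0, 0], "dr": [0, 0, 0]},
    {"delta_pos": [0, 0, 0], "dr": [0, 0, 0]},
  ],
)

```text
time_s: 15.6
position: [0.539, 0.1331, 0.0886]
tool_rot: [[0.998, -0.063, -0.001], [-0.063, -0.998, 0.002], [-0.001, -0.002, -1.0]]
ft_force: [-4.0, 8.2, 4.7]
grip_width: 0.0182
```

>>> arm_command(
  steps=[
    {"delta_pos": [0.13, 0, 3.5], "dr": [0.09, 1.5, 0]},
    {"delta_pos": [0.22, 0, 3.5], "dr": [0.09, 1.5, 0]},
    {"delta_pos": [0.31, 0, 3.5], "dr": [0.09, 1.5, 0]},
    {"delta_pos": [0, 0, 0], "dr": [0, 0, 0]},
  ],
)

```text
time_s: 16.0
position: [0.5396, 0.1331, 0.0984]
tool_rot: [[0.995, -0.063, -0.082], [-0.063, -0.998, 0.007], [-0.082, -0.002, -0.997]]
ft_force: [-2.2, 7.7, -3.5]
grip_width: 0.0179
```

The downward load on the tool is only about 4 N, which fits the arm's weight, so the pin is free. Continue lifting along the arc.

>>> arm_command(
  steps=[
    {"delta_pos": [0.4, 0, 3.5], "dr": [0.09, 1.5, 0]},
    {"delta_pos": [0.5, 0, 3.5], "dr": [0.09, 1.5, 0]},
    {"delta_pos": [0.6, 0, 3.5], "dr": [0.09, 1.5, 0]},
    {"delta_pos": [0.7, 0, 3.5], "dr": [0.09, 1.5, 0]},
    {"delta_pos": [0.8, 0, 3.4], "dr": [0.09, 1.5, 0]},
    {"delta_pos": [0.9, -0.1, 3.4], "dr": [0.09, 1.5, 0]},
    {"delta_pos": [0.9, -0.1, 3.4], "dr": [0.09, 1.5, 0]},
    {"delta_pos": [1.0, -0.1, 3.4], "dr": [0.09, 1.5, 0]},
    {"delta_pos": [1.1, -0.1, 3.4], "dr": [0.09, 1.5, 0]},
    {"delta_pos": [1.2, -0.1, 3.3], "dr": [0.09, 1.5, 0]},
    {"delta_pos": [0, 0, 0], "dr": [0, 0, 0]},
    {"delta_pos": [0, 0, 0], "dr": [0, 0, 0]},
    {"delta_pos": [0, 0, 0], "dr": [0, 0, 0]},
  ],
)

```text
time_s: 17.3
position: [0.5476, 0.1328, 0.1325]
tool_rot: [[0.94, -0.063, -0.336], [-0.058, -0.998, 0.022], [-0.337, -0.001, -0.942]]
ft_force: [-3.0, 7.8, -2.7]
grip_width: 0.0181
```

Run:
```python
from h import *
import cv2
t=env.get_image("top");s=env.get_image("scene");o=env.observe();print(o["position"],o["ft_force"],o["grip_width"])
a=cv2.resize(s[180:290,330:440],(400,400),interpolation=cv2.INTER_CUBIC)
b=cv2.resize(s[190:270,150:290],(400,228),interpolation=cv2.INTER_CUBIC)
b=np.vstack([b,np.zeros((172,400,3),np.uint8)])
cv2.imwrite("pics/end.png",np.hstack([a,b])); cv2.imwrite("pics/top2.png",t)
# change of bystander area in the top picture
t0=cv2.imread("pics/top1.png");d=cv2.absdiff(t,t0).max(2)
for n,(x,y,w,h) in dict(A=(165,205,28,22),B=(163,177,24,20),cal=(192,168,30,88),solv=(142,125,35,35),tape=(368,117,34,30),case=(188,120,42,30)).items():print(n,(d[y:y+h,x:x+w]>60).sum())
```

```text
[0.54761049 0.13275715 0.13250737] [-3.30437625  7.28546232 -3.10062464] 0.01818358321179737
A 243
B 0
cal 976
solv 0
tape 0
case 0
```

View pics/end.png

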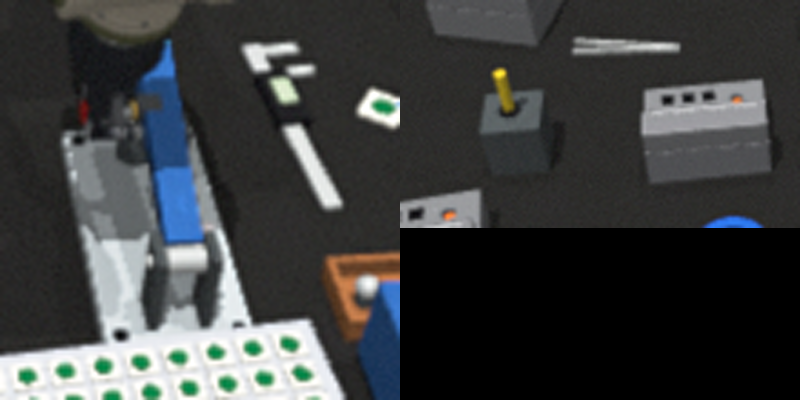

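The scene crop shows the blue arm raised with its red knob in the fingers at crop (85,112). The stylus stands upright in its stand at (503,92), and the caliper, case and tweezers are in place. The top-view changes at module_a and the caliper come from the robot hiding them; the scene crop shows both undisturbed. The grip width and the 7.5 N spring pull are steady. Handing in.

Run:
```python
from rig import env
print(env.close_job()); o=env.observe(); print(o["time_s"],o["position"],o["ft_force"],o["grip_width"])
```

```text
the job is handed in; nothing more can be done
None
the job is handed in; nothing more can be done
```

I did every step in order and handed the job in at about 17.5 s of the 51 s allowed, with the gripper still holding the arm up by its knob. The hand-in gives no verdict, and I could only read the tool, not the gauge's own joints.

- **Zero button:** pressed fully down with the stylus on the leftmost readout. The force rose to 17 N with the tip at about 35.5 mm, which matches the button's bottom.
- **Stylus:** back in its stand and released, collar on the hole and upright in the pictures.
- **Latch and lift:** I pulled the knob out about 10 mm against roughly 8 N. The arm then went up along its arc to about 0.33 rad. That puts the nose near 129 mm by calculation from the tool pose; I did not measure it directly.
- **Last checks:** grip width was steady at 18 mm and the spring pull still about 7.5 N. In the top view, module_b, solvent, tape roll and case were unchanged.
- **One check that disagreed:** the top-view comparison flagged changes at module_a and the caliper, where the robot now covers the view. The scene view shows both lying apparently undisturbed.

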